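Key the knurled cap onto the plant chamber and hold it shut

ROBOT

A 6-joint arm with a two-finger parallel gripper is mounted at the origin on the work surface. World frame = base frame: x ahead of the robot, y to its left, z up, the work surface at z = 0. Lengths are in m, angles in rad, forces in N, time in s.
With the tool pointing down it reaches from about 0.275 to 0.725 m from the base axis. Payload 15.9 kg.
Tool frame: the origin (TCP) lies between the finger pads; the fingertips stand 19 mm ahead of it and the grasp point (between the pads) is the TCP (env.tips_ahead is the distance from the TCP to the fingertips, in m); z points along the fingers, y is the line along which they close (so a half turn about z gives the same grasp; the last joint's range is limited). The gripper opens to 85 mm and grips with 20 to 120 N. Pads are 22 mm wide; open, the fingers measure 114 mm over their backs; the gripper's body (76 mm by 85 mm) begins 54 mm behind the grasp point. The pads swing forward as they close: fully open they stand 13 mm farther back than shut.
Start: joints at [1.23, 0.213, -0.034, 1.323, 0, 1.571], TCP at [0.167, 0.471, 0.25] pointing down, gripper open.
Joint ranges: [-2.98, 2.98], [-0.74, 1.72], [-1.14, 1.35], [-2.1, 2.04], [-1.57, 1.44], [-3.14, 3.14]. Speed limits (rad/s): [1.89, 1.89, 2.39, 2.57, 3.14, 3.14].

INTERFACE

Orientations are given as a rotation vector (axis times angle).
In Python, from rig import telemetry, eyes, env gives the robot as it stands. The module is installed in compiled form; this text tells all that it offers.
- The arm moves only by the tool move_arm, never from a script. Its argument "plan" is a list of rows, each a list of 7 numbers: the shift along the tool's x, y, z normalised to -1 to 1, where 1 is 0.03 m, then the turn, a rotation vector about the tool's x, y, z normalised to -1 to 1, where 1 is 0.1 rad, then the opening, from -1 (shut) to 1 (fully open). In form: [[tx, ty, tz, rx, ry, rz, hand], ...]. A call has 1 to 8 rows; each row shifts and turns the commanded pose from where the row before left it, along the tool's axes as they then stand; what a row does not reach is not made up. A row lasts 1/12 s, in which the tool goes at most 41.7 mm and 7.16 degrees, less where a joint would pass 70% of its speed; a pose out of reach is approached as far as the arm can. A call with a number of a shift or a turn outside -1 to 1 is refused whole. A call with a gripper value outside its range is refused whole. The fingers move at their own pace and stop on an object; "grip_force" is the grip in N (left out, the last holds). Time passes only in rows, so rows that do not move let the fingers close. It gives the time, the measured TCP pose, the force, the opening and the grip force at its end, in the units of the state.
- telemetry.get_state(): the state, without advancing time (a new reading comes with each control period).
- eyes.read_camera(name): name is "scene" or "side" or "wrist"; returns the picture (420x560x3 uint8, red, green, blue); there is no depth.
- eyes.camera_params(name): a dict with "vfov" (degrees; the focal length in pixels is half the picture's height over the tangent of half this angle, whatever the lens; pixels are square), "cx", "cy" (the principal point, pixels), "distortion" ([k1, k2, p1, p2, k3] as OpenCV has them; the pictures are not rectified), "R" (3x3) and "t" (3): a world point X has camera coordinates R X + t. Camera axes: x right, y down, z forward; pixel columns grow to the right and rows downward; lengths in m; the calibration is good to about 2 mm. A picture is of the moment at which its call begins: read the wrist's pose just before it. camera_params takes no time and is no camera call; for the wrist camera it gives the pose at the moment of the call.
- env.job_done(): hands the job in; it is judged then, once.
The state is a dict: "t": time; "joint_pos": joint angles; "qd": joint speeds; "tau": joint torques, N m; "tcp_pos": TCP position; "tcp_rot": TCP orientation; "force": force on the tool from outside, world axes, zero at the start; "wrist_torque": the same for the moment, N m; "grip_width": finger opening in m; "gripper_force": force on a finger pad.
Only numpy, scipy, OpenCV 4.12 (cv2) and the standard library are available. Lean on these libraries where they do the work, as an engineer would, in place of code of your own. Each camera call takes 0.05 s, during which the arm holds its last target. There are 200 camera calls.

TASK

Lift the knurled cap up off its drying peg, set it on the plant chamber's neck, and turn it until its hidden keyways drop over the neck's pins. Push it fully home against the sprung sealing plate and finish holding it there with the gripper still pushing it down: do not let go. Leave the other lids on their pegs and the other things on the bench where they are.

Things in the scene. Friction and masses are not known exactly. Their poses are not given: they have to be found in the camera images.
- cap: Knurled white cap hanging on a rack peg: 54 mm across (ridges to 55), 30 mm high, about 90 g; middle-sized of the three lids, the only one with fine ridges round its side, grey vent mesh on top. Origin: centre of its open underside; z up, top face at z = +30. Inside: bore 37 mm wide, 24 mm deep (ceiling at z = +24).
- cap_ceiling (a point): Centre of the cap's inner ceiling, 24 mm above its origin. Four keyways, 9 mm wide, 90 degrees apart, run inside the skirt from the underside to the ceiling. They are hidden, at an unknown angle to the cap's x axis: pressed on the pins with about 5 N and turned up to a quarter turn, either way, the cap drops 14 mm over them (within about 4 degrees of the exact angle).
- rack: Fixed drying rack: grey plate 70 x 320 x 12 mm with three upright aluminium pegs 20 mm in diameter, at y = -120, 0 and +120 mm on its own y axis, flat tops at z = 80 mm. Origin: centre of the plate's underside. Each peg carries one lid, hanging by its ceiling on the peg's top; the knurled cap's underside is at z = 56 mm and must rise over 24 mm to come free.
- chamber: Fixed clear plant chamber: base plate 110 x 110 x 14 mm, clear body 66 mm across, its shoulder starting 34 mm below the rim; on top a grey neck 35 mm in diameter, rim chamfered by 3 mm. Origin: on the bench under the neck's axis, z up. Two steel pins, 6 mm thick, stick out of the neck to 22.5 mm from its axis along the chamber's +x and -x, tops 10 mm below the rim.
- neck_rim (a point): Centre of the chamber neck's rim, on its axis, 130 mm above the bench; axes as the chamber's. Fully home, the cap's ceiling lies on the rim and its origin is 24 mm below this point. Resting on the pins, not yet keyed, its origin is 10 mm below this point.
- plate (a joint): Sprung steel sealing plate, 22 mm in diameter, on the neck's axis. 0: up, its top 8 mm above the rim; grows as it is pressed down; about 0.008 m with the cap fully home. It pushes back with 3 N at 0 and 7 N at 8 mm, so it lifts the cap again as soon as nobody pushes.
- wide_lid: Smooth wide white lid on another peg, 74 mm across, 21 mm high (not the one wanted). Origin: centre of its underside.
- narrow_lid: Smooth narrow tall white lid on another peg, 38 mm across, 39 mm high (not the one wanted). Origin: centre of its underside.
- cup: Small open clear cup, 70 mm across, 45 mm high, standing on the bench (bystander). Origin: centre of its underside.
- tube: Clear jar with a white stopper, 40 mm across, 110 mm high, standing on the bench (bystander). Origin: centre of its underside.
- marker: Black marker pen lying on the bench, 130 mm long, 14 mm thick (bystander). Origin: under its middle as built.
- forceps: Steel forceps lying on the bench, about 140 mm long (bystander). Origin: near the middle.
- pot: Small black seedling pot, 58 mm across, 56 mm high with a sprig to 105 mm, standing on the bench (bystander). Origin: centre of its underside.

How it is judged:
By the outcome, as a careful person would: the job done as asked, in the order asked, and still so for the second after the job is handed in, while the arm keeps its last pose, push and grip.
It also fails if it takes over 56 s, if anything falls off the work surface, if the arm or the gripper's body presses on something with over 40 N, if the wrist force passes 120 N, or if a joint passes its speed limit or range.

## Working session

There is one attempt and no reset: what is moved stays moved. The work goes in short steps, Python scripts to look and compute and a tool call to move; the robot and the scene stay as the last step left them, time stands still between calls to the robot, and variables do not carry over. Pictures are saved under pics/ and viewed, at most 10 in all, crops included, and the job is handed in when it is done.

Besides the shell and the picture viewer there is one more tool, called after "Emit:" in YAML: its name, and indented under it one key for each argument. move_arm: Moves the arm, as the interface text tells. Its arguments: {"type":"object","properties":{"plan":{"type":"array"},"grip_force":{"type":"number"}},"required":["plan"]}

```bash
mkdir -p pics
cat > h.py <<'E'
import numpy as np, cv2
from rig import telemetry, eyes, env
def K(p):
    f=210/np.tan(np.radians(p["vfov"])/2); return np.array([[f,0,p["cx"]],[0,f,p["cy"]],[0,0,1.]])
def ray(p,uv):
    x=cv2.undistortPoints(np.array([[uv]],float),K(p),np.array(p["distortion"]))[0,0]
    R=np.array(p["R"]);t=np.array(p["t"]); d=R.T@np.array([x[0],x[1],1]); return -R.T@t, d/np.linalg.norm(d)
def atz(p,uv,z):
    c,d=ray(p,uv); return c+d*(z-c[2])/d[2]
def tri(rs):
    A=sum(np.eye(3)-np.outer(d,d) for c,d in rs); b=sum((np.eye(3)-np.outer(d,d))@c for c,d in rs); return np.linalg.solve(A,b)
def proj(p,X):
    R=np.array(p["R"]); q,_=cv2.projectPoints(np.atleast_2d(np.array(X,float)),cv2.Rodrigues(R)[0],np.array(p["t"],float),K(p),np.array(p["distortion"])); return q[:,0]
def snap(n,f):
    p=eyes.camera_params(n); im=eyes.read_camera(n); cv2.imwrite(f"pics/{f}.png",im[:,:,::-1]); 
    import pickle; pickle.dump(p,open(f"pics/{f}.pkl","wb")); return p,im
def load(f):
    import pickle; return pickle.load(open(f"pics/{f}.pkl","rb"))
E
python3 - <<'E'
from h import *
for n in ("scene","side","wrist"):
    p,_=snap(n,n+"0"); print(n,p["vfov"],ray(p,(280,210)))
print(telemetry.get_state())
E
```

```text
scene 55.25439335888581 (array([1.23882982, 0.30589917, 0.74958483]), array([-0.6757202 , -0.29575404, -0.67522719]))
side 52.04482908348526 (array([ 0.40333612, -0.87731846,  0.69299482]), array([ 0.13799404,  0.82238199, -0.55194702]))
wrist 63.71878947222716 (array([0.09741014, 0.49690056, 0.37255097]), array([ 0.28136721, -0.09825702, -0.95455647]))
{'t': 0.15, 'joint_pos': array([ 1.22998379e+00,  2.13271243e-01, -3.48823775e-02,  1.32347635e+00,
       -1.51653930e-05,  1.57075411e+00]), 'qd': array([ 2.47174735e-04, -2.19789386e-03, -6.37658724e-04, -8.52177029e-05,
       -5.22625591e-04, -1.14828868e-03]), 'tau': array([ 3.21427706e-04, -6.86405325e+01,  4.87248409e+01,  1.31324350e-02,
       -3.72962700e-05, -8.98820559e-06]), 'tcp_pos': array([0.16705464, 0.47102561, 0.2499287 ]), 'tcp_rot': array([-5.32673067e-01, -3.09597605e+00,  1.29450309e-03]), 'force': array([ 0.73435989,  0.46425118, -0.13529589]), 'wrist_torque': array([ 0.02397303, -0.02000522,  0.06857093]), 'gripper_force': 0.0, 'grip_width': 0.0857674002551607}
```

View pics/scene0.png

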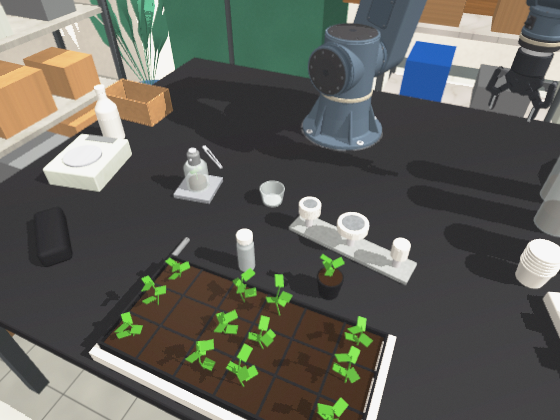

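View pics/side0.png

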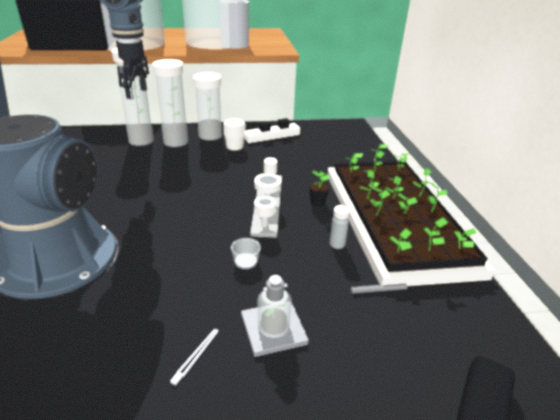

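The scene view shows the cap near (310,208), the wide lid at (352,226), the narrow lid at (400,250) and the chamber neck at (194,157). The side view has the cap at (265,208), the other two lids behind it and the neck at (275,285). I'll zoom in on both views.

Run:
```python
from h import *
a=cv2.imread("pics/scene0.png");b=cv2.imread("pics/side0.png")
r=lambda i,x,y,w,h:cv2.resize(i[y:y+h,x:x+w],(400,300),interpolation=cv2.INTER_CUBIC)
cv2.imwrite("pics/z1.png",np.vstack([np.hstack([r(a,280,180,80,60),r(a,160,140,80,60)]),np.hstack([r(b,230,185,80,60),r(b,235,265,80,60)])]))
P,S=load("scene0"),load("side0")
print(tri([ray(P,(310,204)),ray(S,(265,204))]),tri([ray(P,(193,155)),ray(S,(275,283))]))
```

```text
[0.52009614 0.07178946 0.07939988] [ 0.50142609 -0.27633375  0.12174461]
```

View pics/z1.png

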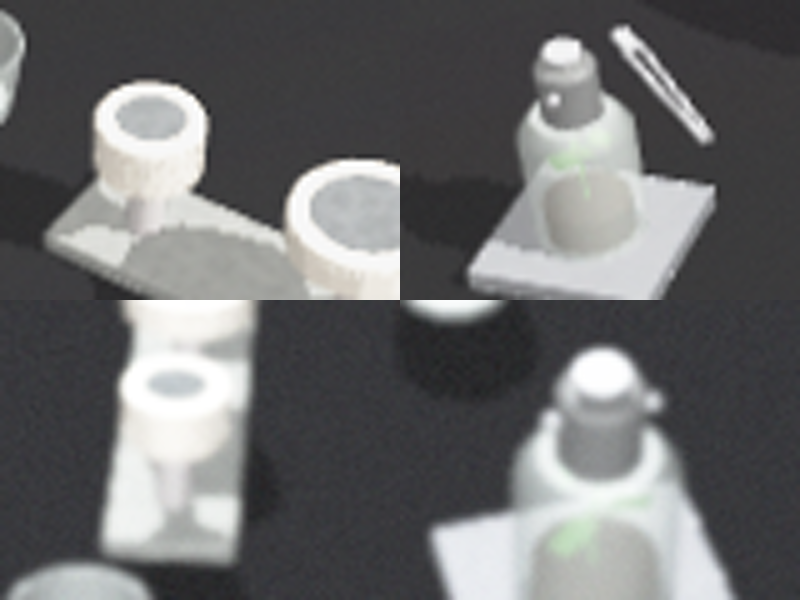

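The zoom puts the cap's mesh centre at scene (310,203.6) and side (265.2,201.6). The plate top is at scene (192.4,150) and side (275.6,279). The pins lie roughly along world y, slightly turned. Next I'll triangulate and plan the approach for a wrist view.

```bash
cat >> h.py <<'E'
from scipy.spatial.transform import Rotation as Ro
def to(target):
    s=telemetry.get_state(); R=Ro.from_rotvec(s["tcp_rot"]).as_matrix()
    print("t",s["t"],"pos",s["tcp_pos"],"q",np.round(np.degrees(s["joint_pos"]),1),"F",s["force"],"w",s["grip_width"])
    print("ydir",R[:,1],"zdir",R[:,2],"units",R.T@(np.array(target)-s["tcp_pos"])/0.03)
E
python3 - <<'E'
from h import *
P,S=load("scene0"),load("side0")
c=tri([ray(P,(310,203.6)),ray(S,(265.2,201.6))]);n=tri([ray(P,(192.4,150)),ray(S,(275.6,279))]);print(c,n)
to([c[0],c[1],.25])
E
```

```text
[0.52192872 0.07343234 0.08440462] [ 0.50036414 -0.27841466  0.13550663]
t 0.15 pos [0.16705464 0.47102561 0.2499287 ] q [70.5 12.2 -2.  75.8 -0.  90. ] F [ 0.73435989  0.46425118 -0.13529589] w 0.0857674002551607
ydir [ 3.34213102e-01  9.42497166e-01 -8.33645429e-04] zdir [-2.64355145e-04 -7.90765440e-04 -9.99999652e-01] units [-1.55782952e+01 -8.53756739e+00  4.97647793e-03]
```

Emit:
move_arm:
  plan:
    - [-0.97,-0.53,0,0,0,0,1]
    - [-0.97,-0.53,0,0,0,0,1]
    - [-0.97,-0.53,0,0,0,0,1]
    - [-0.97,-0.53,0,0,0,0,1]
    - [-0.97,-0.53,0,0,0,0,1]
    - [-0.97,-0.53,0,0,0,0,1]
    - [-0.97,-0.53,0,0,0,0,1]
    - [-0.97,-0.53,0,0,0,0,1]

```text
t: 0.82
tcp_pos: [0.3447, 0.2721, 0.2503]
tcp_rot: [-0.533, -3.096, 0.0]
force: [-0.1, 2.0, 0.3]
grip_width: 0.0856
gripper_force: 0.0
```

Emit:
move_arm:
  plan:
    - [-0.97,-0.53,0,0,0,0,1]
    - [-0.97,-0.53,0,0,0,0,1]
    - [-0.97,-0.53,0,0,0,0,1]
    - [-0.97,-0.53,0,0,0,0,1]
    - [-0.97,-0.53,0,0,0,0,1]
    - [-0.97,-0.53,0,0,0,0,1]
    - [0,0,0,0,0,0,1]
    - [0,0,0,0,0,0,1]

```text
t: 1.48
tcp_pos: [0.4772, 0.1241, 0.2498]
tcp_rot: [-0.537, -3.094, 0.001]
force: [-0.6, -0.3, -0.2]
grip_width: 0.0857
gripper_force: 0.0
```

Run:
```python
from h import *
p,_=snap("wrist","w1"); to([.522,.0735,.25]); print(proj(p,[.522,.0734,.086]))
```

```text
t 1.5333 pos [0.47661149 0.12495741 0.24994429] q [14.7 11.4 -3.  75.6  0.  34.3] F [ 0.46776194 -0.36697084  0.47413589] w 0.08574442079972765
ydir [ 3.35499375e-01  9.42040379e-01 -3.05328662e-04] zdir [-8.74160637e-04 -1.27894708e-05 -9.99999618e-01] units [-2.00072283 -1.10823872 -0.00315751]
[[243.03513826 255.43527722]]
```

View pics/w1.png

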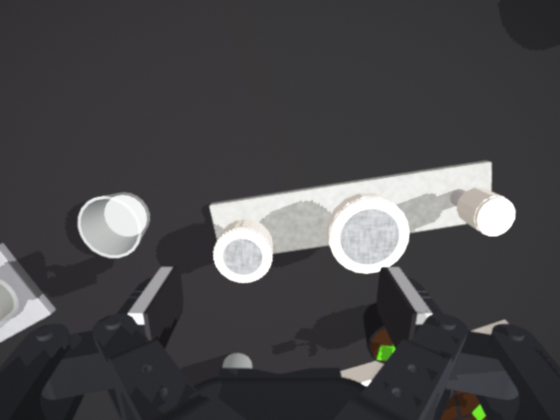

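The wrist view shows the cap's top centre at about (242,255), against a predicted (243,255.4), so the estimate holds. The wide lid is at (368,233) and the narrow one at (493,213). I'll move over the cap and look again.

Emit:
move_arm:
  plan:
    - [-0.7,-0.4,0.5,0,0,0,1]
    - [-0.7,-0.4,0.8,0,0,0,1]
    - [-0.6,-0.3,0.7,0,0,0,1]
    - [0,0,0,0,0,0,1]

```text
t: 1.87
tcp_pos: [0.5217, 0.0729, 0.1865]
tcp_rot: [-0.533, -3.092, 0.003]
force: [-0.9, 0.5, -1.7]
grip_width: 0.0855
gripper_force: 0.0
```

Run:
```python
from h import *
p,im=snap("wrist","w2"); to([.522,.0734,.074]); q=proj(p,[.522,.0734,.086])[0]; print(q)
q1=load("w1"); 
# circle fits by white-blob contour
for f,g in (("w1",(242,255)),("w2",q)):
    i=cv2.imread(f"pics/{f}.png"); G=cv2.cvtColor(i,cv2.COLOR_BGR2GRAY)
    print(f,cv2.HoughCircles(cv2.GaussianBlur(G,(5,5),0)[int(g[1])-75:int(g[1])+75,int(g[0])-75:int(g[0])+75].copy(),cv2.HOUGH_GRADIENT,1,10,param1=100,param2=20,minRadius=15,maxRadius=65)[0][:5]+[int(g[0])-75,int(g[1])-75,0])
```

```text
t 1.9167 pos [0.52116141 0.07398705 0.18835817] q [ 8.1 16.6 -5.3 68.4  0.  27.6] F [-0.34023299  0.35814449  0.210105  ] w 0.08496188868951414
ydir [ 0.33458066  0.94236569 -0.00164109] zdir [-3.58611165e-03 -4.68221805e-04 -9.99993460e-01] units [-4.51742279e-02 -2.83224506e-03  3.81182286e+00]
[278.83203376 217.09103098]
w1 [[242.5        252.5         30.20000076]]
w2 [[278.5        216.5         38.59999847]
 [276.5        202.5         51.20000076]
 [268.5        215.5         30.79999924]
 [272.5        225.5         28.20000076]]
```

View pics/w2.png

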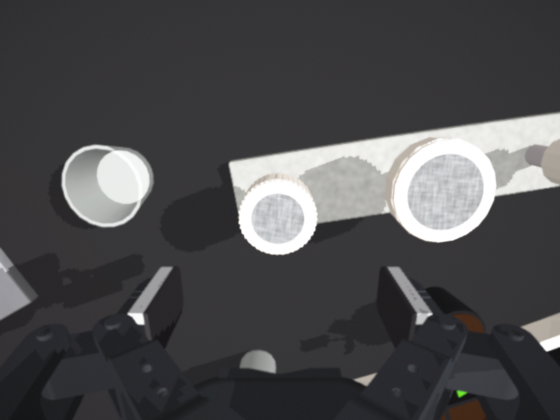

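The knurled cap is at (278.5,216.5) between the open fingers, which matches the prediction of (278.8,217.1). The wide lid at (443,190) is clear of them. Descending now.

Emit:
move_arm:
  plan:
    - [-0.05,0,0.95,0,0,0,1]
    - [0,0,0.95,0,0,0,1]
    - [0,0,0.95,0,0,0,1]
    - [0,0,0.8,0,0,0,1]
    - [0,0,0.15,0,0,0,1]
    - [0,0,0,0,0,0,1]
    - [0,0,0,0,0,0,1]

```text
t: 2.5
tcp_pos: [0.524, 0.0745, 0.078]
tcp_rot: [0.531, 3.095, 0.001]
force: [0.4, 0.3, 1.2]
grip_width: 0.0854
gripper_force: 0.0
```

Emit:
move_arm:
  plan:
    - [0,0,0,0,0,0,-1]
    - [0,0,0,0,0,0,-1]
    - [0,0,0,0,0,0,-1]
    - [0,0,0,0,0,0,-1]
    - [0,0,0,0,0,0,-1]
    - [0,0,0,0,0,0,-1]
    - [0,0,0,0,0,0,-1]
    - [0,0,0,0,0,0,-1]
  grip_force: 60

```text
t: 3.17
tcp_pos: [0.5245, 0.0738, 0.0779]
tcp_rot: [0.533, 3.094, 0.001]
force: [-4.1, 0.8, 13.8]
grip_width: 0.0532
gripper_force: 59.6
```

Emit:
move_arm:
  plan:
    - [0,0,-0.3,0,0,0,-1]
    - [0,0,-0.5,0,0,0,-1]
    - [0,0,-0.8,0,0,0,-1]
    - [0,0,-0.8,0,0,0,-1]
    - [0,0,-0.8,0,0,0,-1]
    - [0,0,-0.8,0,0,0,-1]
    - [0,0,0,0,0,0,-1]
    - [0,0,0,0,0,0,-1]

```text
t: 3.83
tcp_pos: [0.5244, 0.0737, 0.198]
tcp_rot: [0.532, 3.093, 0.001]
force: [0.3, 0.1, -2.7]
grip_width: 0.053
gripper_force: 62.8
```

Run:
```python
from h import *
p,im=snap("wrist","w3"); to([.5004,-.2784,.20])
s=telemetry.get_state();c=s["tcp_pos"]+[0,0,.008]; q=proj(p,c)[0]; print(q)
G=cv2.cvtColor(im,cv2.COLOR_RGB2GRAY); g=q.astype(int)
print(cv2.HoughCircles(cv2.GaussianBlur(G,(5,5),0)[max(g[1]-120,0):g[1]+120,g[0]-120:g[0]+120].copy(),cv2.HOUGH_GRADIENT,1,10,param1=100,param2=20,minRadius=20,maxRadius=100)[0][:5]+[g[0]-120,max(g[1]-120,0),0])
cv2.imwrite("pics/z2.png",np.hstack([cv2.imread("pics/w3.png")[150:420,80:480]]*1)); 
a,_=snap("scene","s2")
```

```text
t 3.8833 pos [0.5237406  0.07357343 0.19667958] q [ 8.  16.4 -4.2 69.3  0.  27.5] F [-0.64443309  0.02595804 -1.94517928] w 0.052809607240209236
ydir [3.34347284e-01 9.42449864e-01 3.82926810e-04] zdir [ 7.98474296e-04  1.23039938e-04 -9.99999674e-01] units [ -3.18954838 -11.31733004  -0.11274554]
[275.77816717 300.71699641]
[[278.5        284.5         71.09999847]
 [289.5        295.5         58.40000153]
 [276.5        307.5         49.40000153]
 [268.5        293.5         58.09999847]
 [279.5        318.5         82.69999695]]
```

View pics/w3.png

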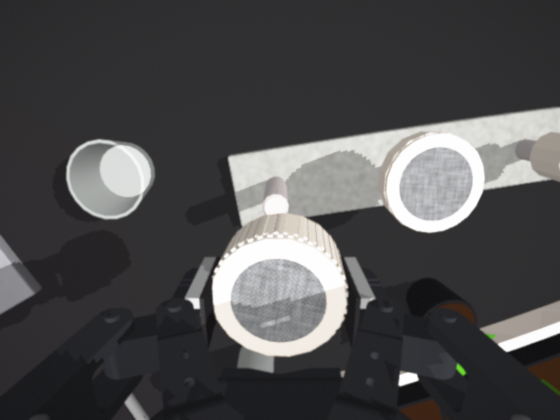

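The cap is held with its top centred at about (280,296), between pads at x≈213 and 347, and the peg is free at (276,200). I'll carry it past the chamber so the wrist camera can see the neck.

Emit:
move_arm:
  plan:
    - [-0.2,-0.41,-0.1,0,0,0,-1]
    - [-0.41,-0.81,-0.1,0,0,0,-1]
    - [-0.41,-0.81,0,0,0,0,-1]
    - [-0.41,-0.81,0,0,0,0,-1]
    - [-0.41,-0.81,0,0,0,0,-1]
    - [-0.41,-0.81,0,0,0,0,-1]
    - [-0.41,-0.81,0,0,0,0,-1]
    - [-0.41,-0.81,0,0,0,0,-1]

```text
t: 4.6
tcp_pos: [0.5488, -0.1303, 0.2011]
tcp_rot: [-0.533, -3.094, -0.0]
force: [0.3, 0.6, -1.4]
grip_width: 0.0526
gripper_force: 62.7
```

Emit:
move_arm:
  plan:
    - [-0.41,-0.81,0,0,0,0,-1]
    - [-0.41,-0.81,0,0,0,0,-1]
    - [-0.41,-0.81,0,0,0,0,-1]
    - [-0.41,-0.81,0,0,0,0,-1]
    - [-0.41,-0.81,0,0,0,0,-1]
    - [-0.41,-0.81,0,0,0,0,-1]
    - [-0.2,-0.41,0,0,0,0,-1]
    - [0,0,0,0,0,0,-1]

```text
t: 5.27
tcp_pos: [0.5711, -0.3073, 0.2004]
tcp_rot: [-0.536, -3.093, -0.0]
force: [-0.8, -0.8, -1.2]
grip_width: 0.0527
gripper_force: 62.8
```

Run:
```python
from h import *
p,im=snap("wrist","w4"); to([.502,-.278,.20])
print(proj(p,[[.5004,-.2784,.138],[.5004,-.2784,.13]]))
cv2.imwrite("pics/z4.png",cv2.resize(cv2.imread("pics/w4.png")[20:320,130:430],(600,600),interpolation=cv2.INTER_CUBIC))
```

```text
t 5.3167 pos [ 0.57115248 -0.3056846   0.20061112] q [-28.2  31.1  18.2  77.3  -0.   -8.5] F [ 0.25769922  0.26185342 -0.88622018] w 0.052536082784316644
ydir [3.35975162e-01 9.41870778e-01 3.57600554e-04] zdir [-0.00213964  0.0011429  -0.99999706] units [2.4810786  0.09471925 0.02635735]
[[283.69816288 101.8621756 ]
 [283.51370054 102.04750942]]
```

View pics/z4.png

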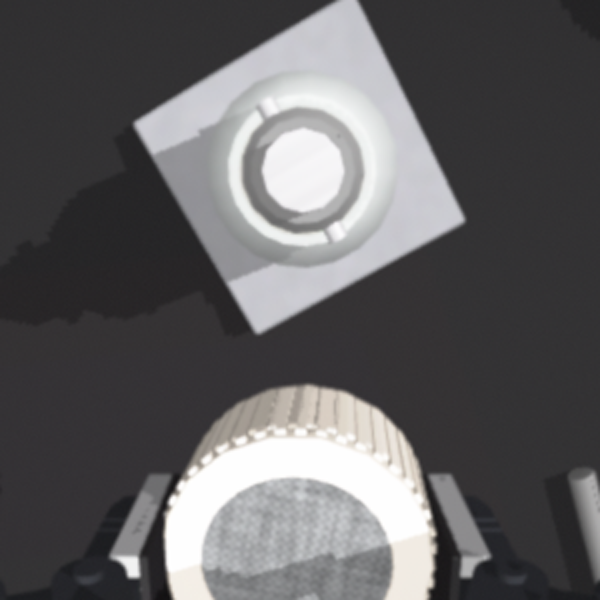

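The plate top is at (281.5,105) in the full frame, with the pins at about (264,73) and (299,137). The cap is held at about (280,296). I'll get the cap-to-neck offset from this one view so camera bias cancels.

Run:
```python
from h import *
from scipy.optimize import least_squares
p=load("w4"); th=np.linspace(0,2*np.pi,361)
def ext(c,r):
    q=proj(p,np.c_[c[0]+r*np.cos(th),c[1]+r*np.sin(th),np.full(361,c[2])]); return np.array([q[:,0].min(),q[:,0].max(),q[:,1].min(),q[:,1].max()])
im=cv2.imread("pics/w4.png"); G=cv2.cvtColor(im,cv2.COLOR_BGR2GRAY)
# mesh boundaries along lines through (279,297)
print("col279",G[225:365:1,279].tolist()); print("row297",G[297,200:360].tolist())
for e,r,nm,x0 in (([213,347,234.5,357],.0272,"cap",[.571,-.306,.21]),([261,301,84,126.5],.011,"plate",[.5,-.278,.138])):
    s=least_squares(lambda c:ext(c,r)-e,x0); print(nm,s.x,s.fun.round(1))
print("plate by ray z=.138",atz(p,(281.5,105),.138)); print("cap ray .209",atz(p,(279.5,297),.209))
pp=[(130+267/2,20+105/2),(130+336/2,20+232/2)]
a,b=[atz(p,u,.117)[:2] for u in pp]; print("pins",a,b,(a+b)/2,np.degrees(np.arctan2(*(a-b)[::-1])))
```

```text
col279 [169, 172, 175, 183, 188, 189, 188, 190, 207, 236, 252, 253, 246, 233, 246, 253, 254, 254, 254, 254, 254, 254, 254, 254, 254, 254, 254, 254, 254, 254, 254, 254, 252, 236, 191, 186, 195, 194, 183, 180, 189, 200, 207, 209, 202, 188, 176, 179, 186, 185, 177, 174, 175, 175, 174, 180, 186, 187, 185, 183, 187, 188, 181, 176, 181, 186, 185, 184, 187, 187, 182, 186, 194, 193, 184, 170, 148, 135, 127, 127, 132, 134, 130, 127, 126, 125, 127, 134, 137, 133, 127, 126, 129, 138, 154, 159, 157, 155, 150, 140, 135, 129, 127, 125, 122, 124, 129, 132, 135, 136, 135, 132, 136, 142, 140, 136, 147, 190, 229, 236, 236, 236, 236, 236, 236, 236, 236, 236, 236, 229, 192, 121, 66, 51, 50, 50, 50, 50, 50, 49]
row297 [60, 40, 37, 35, 35, 35, 35, 35, 35, 34, 35, 50, 125, 227, 253, 254, 254, 254, 254, 254, 254, 254, 254, 254, 254, 254, 254, 254, 254, 253, 240, 202, 191, 191, 190, 191, 191, 188, 182, 178, 178, 178, 172, 170, 175, 176, 174, 175, 177, 173, 165, 163, 172, 175, 167, 159, 165, 173, 175, 174, 172, 170, 168, 170, 172, 176, 181, 177, 165, 159, 163, 172, 171, 169, 167, 165, 163, 170, 182, 194, 194, 183, 175, 177, 182, 184, 182, 177, 169, 160, 151, 152, 153, 147, 132, 129, 144, 167, 180, 188, 192, 189, 174, 160, 157, 157, 144, 134, 131, 129, 130, 129, 129, 130, 132, 131, 129, 127, 125, 125, 127, 130, 131, 128, 129, 150, 198, 230, 236, 236, 236, 236, 236, 236, 236, 236, 236, 236, 236, 236, 236, 236, 236, 235, 231, 210, 160, 102, 53, 31, 25, 26, 25, 26, 25, 28, 32, 36, 37, 47]
cap [ 0.57110578 -0.30584745  0.20627429] [-1.5  1.5  1.6 -1.8]
plate [ 0.50168077 -0.28034006  0.13347814] [-0.3  0.3  0.3 -0.3]
plate by ray z=.138 [ 0.50152334 -0.2800287   0.138     ]
cap ray .209 [ 0.56822127 -0.30503464  0.209     ]
pins [ 0.48084778 -0.28352416] [ 0.521826   -0.27657808] [ 0.50133689 -0.28005112] -170.3794272371978
```

Emit:
move_arm:
  plan:
    - [0.6,0.02,0,0,0,0,-1]
    - [0.8,0.02,0,0,0,0,-1]
    - [0.7,0.02,0,0,0,0,-1]
    - [0.33,0,0.2,0,0,0,-1]
    - [0,0,0.4,0,0,0,-1]
    - [0,0,0.3,0,0,0,-1]
    - [0,0,0,0,0,0,-1]
    - [0,0,0,0,0,0,-1]

```text
t: 5.98
tcp_pos: [0.5036, -0.278, 0.1747]
tcp_rot: [-0.532, -3.095, -0.001]
force: [0.3, 1.4, -0.9]
grip_width: 0.053
gripper_force: 62.8
```

Run:
```python
from h import *
to([.503,-.2795,.142])
p,a=snap("scene","s3"); p2,b=snap("side","d3")
print(proj(p,[.5012,-.2795,.178]),proj(p2,[.5012,-.2795,.178]))
a=a[:,:,::-1];b=b[:,:,::-1]
r=lambda i,x,y:cv2.resize(i[y:y+60,x:x+50],(400,480),interpolation=cv2.INTER_CUBIC)
cv2.imwrite("pics/z5.png",np.hstack([r(a,168,120),r(b,250,240)]))
```

```text
t 5.9833 pos [ 0.50356136 -0.27799345  0.17472937] q [-28.9  22.5   1.1  68.7   0.   -9.4] F [ 0.25949841  1.4238965  -0.90285813] w 0.052952361394497625
ydir [3.33639321e-01 9.42700741e-01 3.40377701e-04] zdir [-1.25011383e-03  8.03504679e-04 -9.99998896e-01] units [-6.93151008e-04 -5.39552244e-02  1.09096097e+00]
[[189.37793441 136.83075074]] [[276.49117552 261.80486966]]
```

View pics/z5.png

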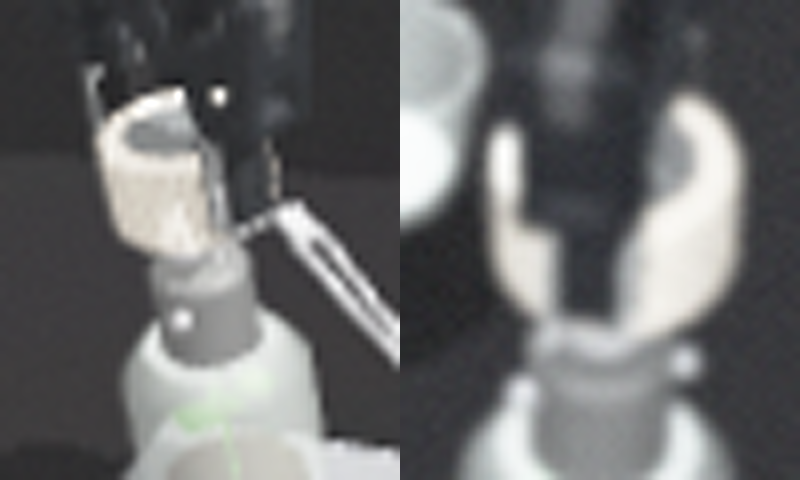

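Run:
```python
from h import *
for f in("s3","d3"):
    p=load(f); print(f,proj(p,[[.501,-.2795,.1825],[.501,-.2795,.167],[.501,-.2795,.13],[.501,-.2795,.12],[.504,-.2795,.167],[.501,-.2765,.167]]).round(1).tolist())
```

```text
s3 [[189.2, 135.3], [190.0, 140.3], [192.0, 151.9], [192.5, 154.9], [189.4, 140.9], [191.0, 140.6]]
d3 [[276.5, 259.9], [276.2, 266.4], [275.6, 281.3], [275.5, 285.2], [277.8, 266.3], [276.0, 265.3]]
```

In the side crop, the cap's centre is at 617 against the neck's 603, about 1 mm beyond the expected lean. The scene crop agrees with alignment. I'll make a small correction and lower.

Emit:
move_arm:
  plan:
    - [0.03,-0.04,0.3,0,0,0,-1]
    - [0,0,0.3,0,0,0,-1]
    - [0,0,0.15,0,0,0,-1]
    - [0,0,0.1,0,0,0,-1]
    - [0,0,0.1,0,0,0,-1]
    - [0,0,0,0,0,0,-1]

```text
t: 6.58
tcp_pos: [0.5019, -0.2809, 0.1465]
tcp_rot: [-0.534, -3.095, 0.005]
force: [-3.3, -14.9, -6.6]
grip_width: 0.0531
gripper_force: 63.7
```

Emit:
move_arm:
  plan:
    - [-0.01,-0.03,0,0,0,0,-1]
    - [0,0,0,0,0,0,-1]

```text
t: 6.75
tcp_pos: [0.5019, -0.2813, 0.1462]
tcp_rot: [-0.534, -3.095, 0.002]
force: [-3.0, -5.5, -2.3]
grip_width: 0.0528
gripper_force: 63.8
```

Emit:
move_arm:
  plan:
    - [-0.01,-0.02,0.07,0,0,0,-1]
    - [0,0,0.07,0,0,0,-1]
    - [0,0,0,0,0,0,-1]

```text
t: 7.0
tcp_pos: [0.5022, -0.2816, 0.142]
tcp_rot: [-0.533, -3.095, 0.001]
force: [-2.4, -5.4, -1.1]
grip_width: 0.0528
gripper_force: 63.9
```

Emit:
move_arm:
  plan:
    - [0,-0.01,0.04,0,0,0,-1]
    - [0,0,0.04,0,0,0,-1]
    - [0,0,0,0,0,0,-1]

```text
t: 7.25
tcp_pos: [0.5026, -0.2818, 0.1408]
tcp_rot: [0.533, 3.095, -0.001]
force: [-4.3, -1.3, 13.0]
grip_width: 0.0528
gripper_force: 65.2
```

Emit:
move_arm:
  plan:
    - [0.012,0,-0.015,0,0,0.4,-1]
    - [0,0,0,0,0,0.4,-1]
    - [0,0,0,0,0,0.4,-1]
    - [0,0,0,0,0,0.4,-1]

```text
t: 7.58
tcp_pos: [0.5026, -0.2827, 0.1414]
tcp_rot: [0.782, 3.041, -0.004]
force: [-1.7, -10.9, 8.0]
grip_width: 0.0528
gripper_force: 64.7
```

Emit:
move_arm:
  plan:
    - [-0.01,-0.017,0,0,0,0.4,-1]
    - [0,0,0,0,0,0.4,-1]
    - [0,0,0,0,0,0.4,-1]
    - [0,0,0,0,0,0.4,-1]

```text
t: 7.92
tcp_pos: [0.5025, -0.2832, 0.1413]
tcp_rot: [1.022, 2.969, -0.004]
force: [-4.1, -11.4, 9.4]
grip_width: 0.053
gripper_force: 64.7
```

Run:
```python
from h import *
to([.502,-.282,.141]); print(telemetry.get_state()["wrist_torque"])
```

```text
t 7.9167 pos [ 0.50246448 -0.2832244   0.14131102] q [-29.3  23.4  -2.5  64.   -0.1   8.7] F [ -4.1266118 -11.424163    9.4488871] w 0.05302663981414051
ydir [ 0.61565196  0.78801631 -0.0017224 ] zdir [ 0.00102195 -0.00298415 -0.99999503] units [0.03735453 0.02264754 0.01022953]
[-2.29818797  1.08819979  0.27193836]
```

Emit:
move_arm:
  plan:
    - [-0.009,-0.027,0,0,0,0.4,-1]
    - [0,0,0,0,0,0.4,-1]
    - [0,0,0,0,0,0.4,-1]
    - [0,0,0,0,0,0.4,-1]

```text
t: 8.25
tcp_pos: [0.5017, -0.2839, 0.1415]
tcp_rot: [1.256, 2.878, -0.004]
force: [-6.7, -7.7, 13.8]
grip_width: 0.053
gripper_force: 64.9
```

Emit:
move_arm:
  plan:
    - [0,-0.024,-0.01,0,0,0.4,-1]
    - [0,0,0,0,0,0.4,-1]
    - [0,0,0,0,0,0.4,-1]
    - [0,0,0,0,0,0.4,-1]

```text
t: 8.58
tcp_pos: [0.5013, -0.284, 0.1416]
tcp_rot: [1.482, 2.768, -0.002]
force: [-2.9, -3.5, 8.1]
grip_width: 0.0529
gripper_force: 64.3
```

Emit:
move_arm:
  plan:
    - [0,-0.01,0,0,0,0.4,-1]
    - [0,0,0,0,0,0.4,-1]
    - [0,0,0,0,0,0.4,-1]
    - [0,0,0,0,0,0.4,-1]

```text
t: 8.92
tcp_pos: [0.5009, -0.284, 0.1417]
tcp_rot: [1.698, 2.642, -0.002]
force: [-8.6, -4.0, 16.3]
grip_width: 0.053
gripper_force: 64.8
```

Emit:
move_arm:
  plan:
    - [0,-0.02,-0.015,0,0,0.4,-1]
    - [0,0,0,0,0,0.4,-1]
    - [0,0,0,0,0,0.4,-1]
    - [0,0,0,0,0,0.4,-1]

```text
t: 9.25
tcp_pos: [0.5004, -0.284, 0.142]
tcp_rot: [1.904, 2.498, -0.001]
force: [-6.6, -2.3, 11.9]
grip_width: 0.0527
gripper_force: 64.6
```

Emit:
move_arm:
  plan:
    - [0.005,-0.019,-0.005,0,0,0.4,-1]
    - [0,0,0,0,0,0.4,-1]
    - [0,0,0,0,0,0.4,-1]
    - [0,0,0,0,0,0.4,-1]

```text
t: 9.58
tcp_pos: [0.5001, -0.2834, 0.1414]
tcp_rot: [2.098, 2.338, 0.001]
force: [0.2, -0.8, -0.8]
grip_width: 0.0531
gripper_force: 63.9
```

The vertical force dropped to zero, so the keyways are over the pins. Now pushing down.

Emit:
move_arm:
  plan:
    - [0,0,0.06,0,0,0,-1]
    - [0,0,0.06,0,0,0,-1]
    - [0,0,0,0,0,0,-1]

```text
t: 9.83
tcp_pos: [0.5001, -0.2829, 0.1374]
tcp_rot: [-2.093, -2.341, -0.002]
force: [2.2, 3.7, -2.4]
grip_width: 0.0526
gripper_force: 64.0
```

Emit:
move_arm:
  plan:
    - [0,0,0.07,0,0,0,-1]
    - [0,0,0.07,0,0,0,-1]
    - [0,0,0.07,0,0,0,-1]
    - [0,0,0,0,0,0,-1]

```text
t: 10.17
tcp_pos: [0.5002, -0.283, 0.1316]
tcp_rot: [-2.094, -2.342, -0.002]
force: [3.4, 4.9, -0.5]
grip_width: 0.0529
gripper_force: 64.1
```

Emit:
move_arm:
  plan:
    - [0.003,0.01,0.06,0,0,0,-1]
    - [0,0,0.06,0,0,0,-1]
    - [0,0,0.04,0,0,0,-1]
    - [0,0,0,0,0,0,-1]
    - [0,0,0,0,0,0,-1]

```text
t: 10.58
tcp_pos: [0.5006, -0.283, 0.128]
tcp_rot: [2.094, 2.341, 0.002]
force: [-4.3, 8.3, 22.8]
grip_width: 0.053
gripper_force: 66.2
```

Emit:
move_arm:
  plan:
    - [0,0,0.03,0,0,0,-1]
    - [0,0,0,0,0,0,-1]
    - [0,0,0,0,0,0,-1]

```text
t: 10.83
tcp_pos: [0.5006, -0.283, 0.1279]
tcp_rot: [2.094, 2.34, 0.002]
force: [-9.6, 11.5, 33.6]
grip_width: 0.0528
gripper_force: 67.5
```

Run:
```python
from h import *
to([.5,-.283,.128])
p,a=snap("scene","s5"); p2,b=snap("side","d5"); print(proj(p2,[[.5,-.28,.136],[.5,-.28,.106],[.5,-.28,.096]]).round(1).tolist(),proj(p,[[.5,-.28,.136],[.5,-.28,.106]]).round(1).tolist())
a=a[:,:,::-1];b=b[:,:,::-1]
r=lambda i,x,y:cv2.resize(i[y:y+60,x:x+50],(400,480),interpolation=cv2.INTER_CUBIC)
cv2.imwrite("pics/z6.png",np.hstack([r(a,168,125),r(b,250,250)])); print(telemetry.get_state()["t"])
```

```text
t 10.8333 pos [ 0.5005934  -0.28304588  0.12789244] q [-29.5  23.7  -4.   62.2   0.1  54.1] F [-9.55247187 11.47580316 33.55509485] w 0.052819931801644446
ydir [0.99382003 0.11098281 0.00213834] zdir [ 2.13654519e-03  1.35067061e-04 -9.99997708e-01] units [ 0.0037149 -0.0194804 -0.0036273]
[[275.2, 279.2], [274.8, 290.8], [274.6, 294.6]] [[191.7, 149.8], [193.3, 158.9]]
10.9333
```

View pics/z6.png

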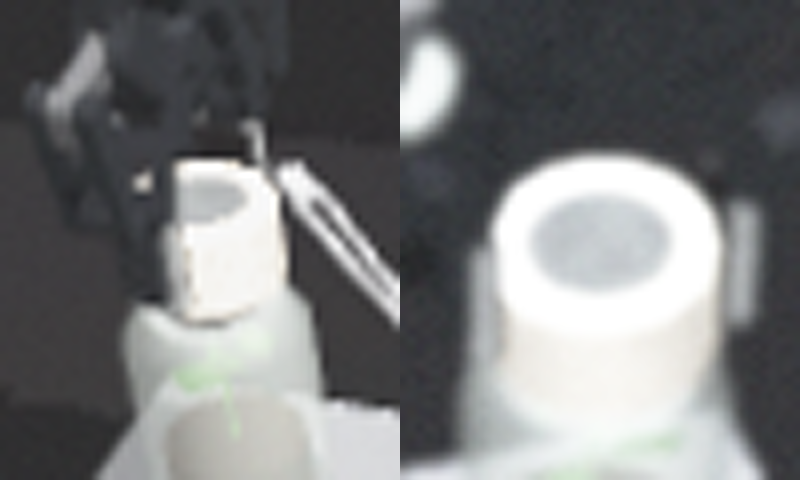

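The cap has dropped the full 14 mm, the neck and pins are covered, and it is against a hard stop. I'll ease the push to a moderate level and hold.

Emit:
move_arm:
  plan:
    - [0.01,-0.01,-0.025,0,0,0,-1]
    - [0,0,0,0,0,0,-1]
    - [0,0,0,0,0,0,-1]
    - [0,0,0,0,0,0,-1]
    - [0,0,0,0,0,0,-1]
    - [0,0,0,0,0,0,-1]

```text
t: 11.43
tcp_pos: [0.5005, -0.283, 0.1281]
tcp_rot: [2.093, 2.34, 0.002]
force: [-2.9, 7.0, 21.6]
grip_width: 0.0528
gripper_force: 65.9
```

Steady at about 22 N down, well above the spring's 7 N. Handing in.

```bash
python3 -c "
from h import *
print(env.job_done())"
```

```text
the job is handed in; nothing more can be done
None
```

The cap is keyed over the pins (it dropped the full 14 mm) and pushed to a hard stop on the chamber neck, with the gripper still holding it down at about 22 N; I handed the job in at about 11.4 s, and no verdict came back.

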